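# Lock the plate clamp of a bench shaker

### The arm

A 6-joint arm with a two-finger parallel gripper is mounted at the origin on the work surface. World frame = base frame: x ahead of the robot, y to its left, z up, the work surface at z = 0. Lengths are in m, angles in degrees, forces in N, time in s.
With the tool pointing down it reaches from about 0.275 to 0.875 m from the base axis. Payload 12.5 kg.
Tool frame: the origin (TCP) lies on the mounting face of the last link; the fingertips stand 173 mm ahead of it and the grasp point (between the pads) lies 155 mm ahead of it; z points along the fingers, y is the line along which they close (so a half turn about z gives the same grasp; the last joint's range is limited). The gripper opens to 85 mm and grips with 20 to 120 N. Pads are 22 mm wide; open, the fingers measure 114 mm over their backs; the gripper's body (76 mm by 85 mm) begins 54 mm behind the grasp point. The pads swing forward as they close: fully open they stand 13 mm farther back than shut.
Start: joints at [-68.044, 20.094, 94.641, -0, 65.266, -4.847], TCP at [0.248, -0.491, 0.405] pointing down, gripper open.
Joint ranges: [-157.81, 157.81], [-45, 120.19], [0.68, 151.7], [-89.99, 269.99], [4.06, 180], [-164.3, 164.3]. Speed limits (degrees/s): [127.2, 127.2, 159.86, 180, 180, 180].

### API

Orientations are given as [roll, pitch, yaw] about the fixed x, y, z axes, in that order (R = Rz(yaw) Ry(pitch) Rx(roll)).
In Python, from bench import r, capture, calibration, finish_job gives the robot as it stands.
- The arm moves only by the tool apply_moves, never from a script. Its argument "series" is a list of rows, each a list of 5 numbers: the shift along the tool's x, y, z in m, then the turn about the tool's z in rad, then the opening in per cent of the stroke, from 0 (shut) to 100 (fully open). A call has 1 to 12 rows; each row is the pose to reach, as a shift and turn from the pose commanded when the call began, along the tool's axes at that moment; what a row does not reach only later rows make up. A row lasts 1/10 s, in which the tool goes at most 50 mm and 8.59 degrees, less where a joint would pass 70% of its speed; a pose out of reach is approached as far as the arm can. A call with a gripper value outside its range is refused whole. The fingers move at their own pace and stop on an object; "grip_force" is the grip in N (left out, the last holds). Time passes only in rows, so rows that repeat a pose let the fingers close. It gives the time, the measured TCP pose, the force, the opening and the grip force at its end, in the units of the state.
- r.sense(): the state, without advancing time (a new reading comes with each control period).
- capture(name): name is "side" or "top" or "wrist"; returns the picture (480x640x3 uint8, blue, green, red); there is no depth.
- calibration(name): a dict with "fx", "fy", "cx", "cy" (pixels), "k1" (the pictures are not rectified: a ray, as slopes to the right and down, at radius r is drawn at 1 + k1 r^2 times it, then the intrinsics apply), "T" (4x4, takes a point from camera to world coordinates); the wrist camera has in their place "hand_eye" (4x4, takes a point from camera to tool coordinates, whose origin is the TCP and whose axes are the flange's). Camera axes: x right, y up, looking along -z (the intrinsics and any distortion apply to the point x, -y, -z); pixel columns grow to the right and rows downward; lengths in m; the calibration is good to about 2 mm. A picture is of the moment at which its call begins: read the wrist's pose just before it. calibration takes no time and is no camera call.
- finish_job(): hands the job in; it is judged then, once.
The state is a dict: "t": time; "joint_positions": joint angles; "dq": joint speeds; "tau": joint torques, N m; "ee_pos": TCP position; "ee_rot": TCP orientation; "contact_force": force on the tool from outside, world axes, zero at the start; "torque": the same for the moment, N m; "grip_width": finger opening in m; "grip_force": force on a finger pad.
Only numpy, scipy, OpenCV 4.12 (cv2) and the standard library are available. Lean on these libraries where they do the work, as an engineer would, in place of code of your own. Each camera call takes 0.05 s, during which the arm holds its last target. There are 200 camera calls.

### The job

Clamp the microplate on the shaker: with a fingertip push the black knob along its L-shaped slot towards the plate as far as the corner, so that the jaw brings the plate up to its stops, then push it sideways round the corner to the very end of the slot, so that the clamp is locked. Leave the plate lying flat in its nest, and do not disturb the vial, the bottle or the tip box standing around.

Things in the scene. Friction and masses are not known exactly. Their poses are not given: they have to be found in the camera images.
- shaker: Fixed cream bench plate shaker, 300 (x) x 220 (y) x 75 mm high, origin at the centre of its underside; +x of its frame points from the sloping control panel to the microplate nest, z up; its yaw varies. Deck 75 mm above the bench. Nest: two steel stops (inner face x = 131.5 mm, 12 mm high), 8 mm high guides at y = -67 and 67 mm. The gate plate with the slot lies on the deck.
- slot_start (a point): Start of the slot's first leg: point on its centre line, on the top face (93 mm above the bench) of the aluminium gate plate, at x -75, y -17.5 mm of the shaker. The plate covers x -97 to -12, y -64 to 64 mm; the L-shaped slot through it is 15 mm wide. The first leg runs along +x to the corner, the second along +y. Axes as the shaker's.
- slot_corner (a point): Corner of the slot, on the centre line at the gate plate's top face: x -32, y -17.5 mm of the shaker. Axes as the shaker's.
- slot_end (a point): End of the slot's second leg (locked), on the centre line at the gate plate's top face: x -32, y 17.5 mm of the shaker. Axes as the shaker's.
- knob_top (a point): Centre of the top of the black round knob, 126 mm above the bench. The knob is an upright cylinder, 26 mm in diameter, 30 mm high, underside 3 mm above the gate plate, on a 10 mm steel pin that runs in the slot with 2.5 mm play each side; captive, it cannot be lifted out. Axes as the shaker's.
- jaw (a joint): Travel (m) of the clamp jaw, and the knob with it, along the shaker's +x. 0: pin at slot_start; 0.043: on the second leg's centre line; 0.0455: far wall of the slot; the pin clears the inner corner from 0.0405. Starts at 0 to 0.012. About 2 N friction, stays where left. Its 100 mm wide steel pad pushes the plate; pad face at shaker x = travel.
- pin (a joint): Travel (m) of pin and knob along the shaker's +y, relative to the jaw. 0: on the first leg's centre line; 0.035: at slot_end; 0.0375: bearing on the very end of the slot. Starts at 0. About 1.5 N friction, stays where left.
- plate: loose white 24-well microplate, 85.5 (x) x 127.8 (y) x 14.4 mm, 60 to 120 g, origin at the centre of its underside, lying on the deck in the nest, at the start 5 to 20 mm short of the stops; against them its origin is at x = 88.75 mm in the shaker's frame
- vial: small loose amber jar with a white cap, 24 mm diameter, 46 mm high, origin at the centre of its underside, standing on the deck beside the gate plate on the shaker's +y side; leave it alone
- reagent: loose white plastic bottle, 64 mm diameter, 130 mm high, standing on the bench, origin at the centre of its underside; leave it alone
- tipbox: loose pipette tip box, blue with a yellow top, 85 x 122 x 66 mm, standing on the bench, origin at the centre of its underside; leave it alone
There are look-alikes about, which are no part of the job. What is shaped like the plate but orange or turquoise is not meant.

How it is judged:
By the outcome, as a careful person would: the job done as asked, in the order asked, and still so for the second after the job is handed in, with the robot touching nothing.
It also fails if it takes over 43 s, if anything falls off the work surface, if the arm or the gripper's body presses on something with over 40 N, if the wrist force passes 120 N, or if a joint passes its speed limit or range.

## Working session

There is one attempt and no reset: what is moved stays moved. The work goes in short steps, Python scripts to look and compute and a tool call to move; the robot and the scene stay as the last step left them, time stands still between calls to the robot, and variables do not carry over. Pictures are saved under pics/ and viewed, at most 10 in all, crops included, and the job is handed in when it is done.

Besides the shell and the picture viewer there is one more tool, called after "Emit:" as name(argument=value, ...) on one line, values as JSON. apply_moves: Moves the arm, as the interface text tells. Its arguments: {"type":"object","properties":{"series":{"type":"array","items":{"type":"array","items":{"type":"number"}}},"grip_force":{"type":"number"}},"required":["series"]}

```bash
mkdir -p pics; ls
python3 - <<'E'
from bench import r,capture,calibration
import cv2,numpy as np
np.set_printoptions(precision=4,suppress=True)
for n in("top","side"):
    cv2.imwrite(f"pics/{n}0.png",capture(n)); print(n,calibration(n))
print(calibration("wrist")); print(r.sense())
E
```

```text
pics
top {'fx': 560.8994866552931, 'fy': 560.8994866552931, 'cx': 317.74121297392094, 'cy': 245.25128629107252, 'k1': -0.092060407679348, 'T': array([[-0.0187,  0.9847, -0.173 ,  0.2771],
       [-0.9998, -0.017 ,  0.0112, -0.0037],
       [ 0.0081,  0.1732,  0.9849,  1.5743],
       [ 0.    ,  0.    ,  0.    ,  1.    ]])}
side {'fx': 503.78582292082734, 'fy': 503.78582292082734, 'cx': 321.89124801649683, 'cy': 248.44989297931664, 'k1': -0.011572230230315263, 'T': array([[-0.7232,  0.5403, -0.4301,  0.0009],
       [-0.6906, -0.5673,  0.4486,  0.5681],
       [-0.0016,  0.6214,  0.7835,  1.111 ],
       [ 0.    ,  0.    ,  0.    ,  1.    ]])}
{'fx': 401.87987577351475, 'fy': 401.87987577351475, 'cx': 315.21154377435073, 'cy': 239.39166318975953, 'k1': -0.03770006575564034, 'hand_eye': array([[-0.0002,  0.9486,  0.3164,  0.0815],
       [ 1.    ,  0.0002, -0.0001,  0.0004],
       [-0.0001,  0.3164, -0.9486,  0.0322],
       [ 0.    ,  0.    ,  0.    ,  1.    ]])}
{'t': 0.1, 'joint_positions': array([-68.0438,  20.1205,  94.6729,   0.0003,  65.2652,  -4.8481]), 'dq': array([ 0.0427, -0.0988, -0.0831, -0.0819, -0.0373,  0.0063]), 'tau': array([  0.0017, -50.683 , -29.1875,  -0.    ,   0.0027,   0.0001]), 'ee_pos': array([ 0.248 , -0.4908,  0.4042]), 'ee_rot': array([-179.9417,   -0.0052,   26.8041]), 'contact_force': array([-0.7698,  0.4506, -0.1861]), 'torque': array([-0.0383, -0.0126, -0.0036]), 'grip_force': 0.0, 'grip_width': 0.08557950956100553}
```

View pics/top0.png

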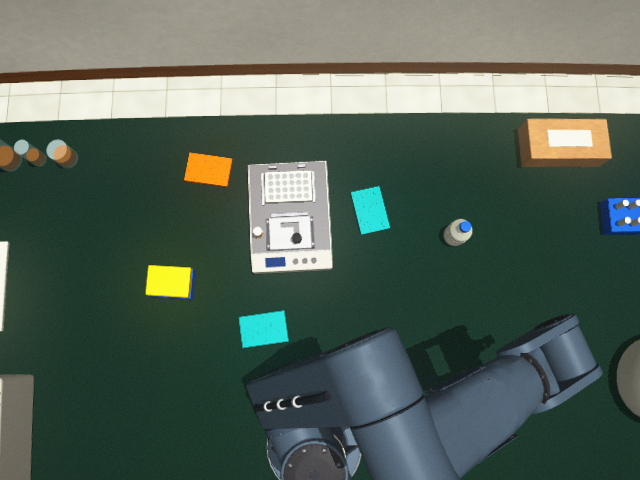

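View pics/side0.png

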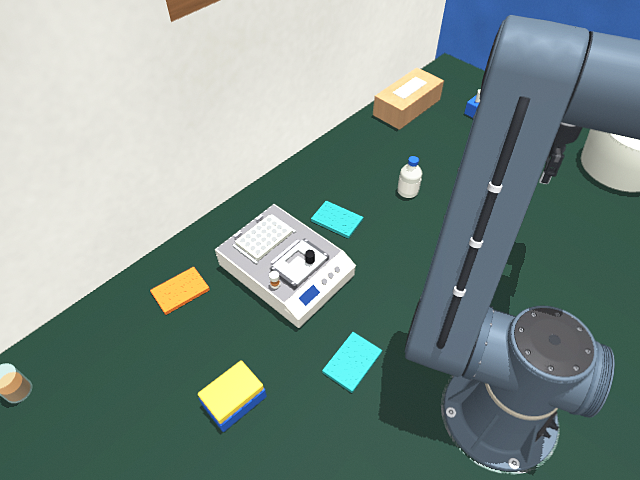

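The top view shows the shaker around (290,217), with its panel at the bottom. The knob is at (296,238), the plate at (288,186), the vial at (257,231), the bottle at (458,232) and the yellow tip box at (170,281). The white plate in the nest is the one meant; the orange (208,169) and turquoise (370,210), (263,328) ones are look-alikes.

```bash
cat > h.py <<'E'
import cv2,numpy as np
from scipy.spatial.transform import Rotation as R
from bench import r,capture,calibration
np.set_printoptions(precision=4,suppress=True)
def camT(n,s=None):
    c=calibration(n)
    if n!="wrist": return c,np.array(c["T"])
    s=s or r.sense(); T=np.eye(4); T[:3,:3]=R.from_euler("xyz",s["ee_rot"],degrees=True).as_matrix(); T[:3,3]=s["ee_pos"]
    return c,T@c["hand_eye"]
def ray(n,uv,s=None):
    c,T=camT(n,s); K=np.array([[c["fx"],0,c["cx"]],[0,c["fy"],c["cy"]],[0,0,1]])
    p=cv2.undistortPoints(np.array(uv,float).reshape(-1,1,2),K,np.array([c["k1"],0,0,0,0.]))[:,0]
    d=np.c_[p[:,0],-p[:,1],-np.ones(len(p))]@T[:3,:3].T
    return T[:3,3],d
def plane(n,uv,z,s=None):
    o,d=ray(n,uv,s); return o+d*((z-o[2])/d[:,2])[:,None]
def cross(a,b):
    (o1,d1),(o2,d2)=a,b; d1,d2=d1[0],d2[0]
    t=np.linalg.lstsq(np.c_[d1,-d2],o2-o1,rcond=None)[0]
    p,q=o1+t[0]*d1,o2+t[1]*d2; return (p+q)/2,np.linalg.norm(p-q)
E
python3 - <<'E'
from h import *
t=cv2.imread("pics/top0.png"); s=cv2.imread("pics/side0.png")
def blob(im,x0,y0,x1,y1,th=45):
    m=(im[y0:y1,x0:x1].max(2)<th).astype(np.uint8)
    n,l,st,c=cv2.connectedComponentsWithStats(m); i=1+st[1:,4].argmax(); print(st[i]+[x0,y0,0,0,0],c[i]+[x0,y0]); return c[i]+[x0,y0]
a=blob(t,285,228,308,250); b=blob(s,300,246,320,266)
print(cross(ray("top",a),ray("side",b)), plane("top",a,.115))
m=((t[:,:,1]>110)&(t[:,:,2]>110)).astype(np.uint8); m[:, :240]=0;m[:,340:]=0;m[:150]=0;m[285:]=0
c=max(cv2.findContours(m,0,2)[0],key=cv2.contourArea); q=cv2.minAreaRect(c);bx=cv2.boxPoints(q);print(q,bx)
P=plane("top",bx,.075);print(P,np.linalg.norm(np.roll(P,-1,0)-P,axis=1))
o=np.hstack([cv2.resize(t[155:280,235:345],None,fx=4,fy=4,interpolation=2),cv2.resize(s[200:325,210:300],None,fx=4,fy=4,interpolation=2)])
cv2.imwrite("pics/crop0.png",o);print(o.shape)
E
```

```text
Traceback (most recent call last):
ValueError: attempt to get argmax of an empty sequence
```

Run:
```python
from h import *
t=cv2.imread("pics/top0.png"); s=cv2.imread("pics/side0.png")
def blob(im,x0,y0,x1,y1,th=75):
    m=(im[y0:y1,x0:x1].max(2)<th).astype(np.uint8); print(im[y0:y1,x0:x1].max(2).min())
    n,l,st,c=cv2.connectedComponentsWithStats(m); i=1+st[1:,4].argmax(); print(st[i]+[x0,y0,0,0,0],c[i]+[x0,y0]); return c[i]+[x0,y0]
a=blob(t,285,228,308,250); b=blob(s,300,246,320,266)
print(cross(ray("top",a),ray("side",b)), plane("top",a,.115))
m=((t[:,:,1]>110)&(t[:,:,2]>110)).astype(np.uint8); m[:, :240]=0;m[:,340:]=0;m[:150]=0;m[285:]=0
c=max(cv2.findContours(m,0,2)[0],key=cv2.contourArea); q=cv2.minAreaRect(c);bx=cv2.boxPoints(q);print(q,bx)
P=plane("top",bx,.075);print(P,np.linalg.norm(np.roll(P,-1,0)-P,axis=1))
o=np.hstack([cv2.resize(t[155:280,235:345],None,fx=4,fy=4,interpolation=2),cv2.resize(s[200:325,210:300],None,fx=4,fy=4,interpolation=2)])
cv2.imwrite("pics/crop0.png",o);print(o.shape)
```

```text
52
[292 233   9  10  59] [295.9831 237.5932]
1
[305 250  10  14 117] [309.5299 256.5214]
(array([0.5548, 0.0365, 0.1119]), np.float64(0.002046441555142495)) [[0.5551 0.037  0.115 ]]
((289.2269287109375, 216.53863525390625), (108.86400604248047, 81.59806060791016), 87.1375961303711) [[245.7606 164.2119]
 [327.2569 160.1371]
 [332.6932 268.8653]
 [251.197  272.9401]]
[[ 0.7737  0.1759  0.075 ]
 [ 0.7816 -0.0518  0.075 ]
 [ 0.4752 -0.0598  0.075 ]
 [ 0.4679  0.1599  0.075 ]] [0.2279 0.3065 0.2198 0.3061]
(500, 800, 3)
```

View pics/crop0.png

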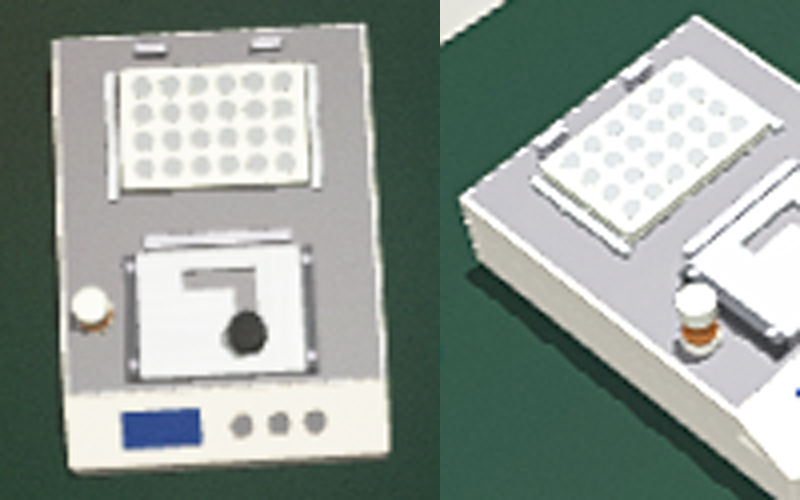

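The knob triangulates to about (0.555, 0.037, 0.112), which agrees with its known height. The shaker yaw is about 2° and its outline is about 0.306 x 0.22 m, close to the given size. The crop confirms the white plate in the nest, with the knob at the panel end of the slot's first leg (crop 245,333). Next I shut the gripper and go above the knob for a close look.

Emit:
apply_moves(series=[[0.04, -0.03, 0, 0.04, 0], [0.08, -0.06, 0, 0.08, 0], [0.12, -0.092, 0, 0.13, 0], [0.16, -0.122, 0, 0.18, 0], [0.2, -0.153, 0, 0.23, 0], [0.24, -0.183, 0, 0.28, 0], [0.28, -0.214, 0, 0.33, 0], [0.32, -0.245, 0, 0.37, 0], [0.36, -0.275, 0, 0.4, 0], [0.4, -0.306, 0, 0.433, 0], [0.44, -0.336, 0, 0.433, 0], [0.46, -0.351, 0, 0.433, 0]], grip_force=20)

```text
t: 1.3
ee_pos: [0.5011, 0.0328, 0.4045]
ee_rot: [-180.0, 0.0, 2.1]
contact_force: [-0.3, 0.4, 0.6]
grip_width: -0.0001
grip_force: 0.0
```

Run:
```python
from h import *
import pickle
s=r.sense(); im=capture("wrist"); cv2.imwrite("pics/w1.png",im); pickle.dump(s,open("s1.pkl","wb"))
print(s["t"],s["ee_pos"],s["ee_rot"],s["grip_width"],s["contact_force"])
```

```text
1.3 [0.5011 0.0328 0.4045] [-179.9799    0.0043    2.1049] -0.00011001042909087568 [-0.3233  0.3642  0.5668]
```

View pics/w1.png

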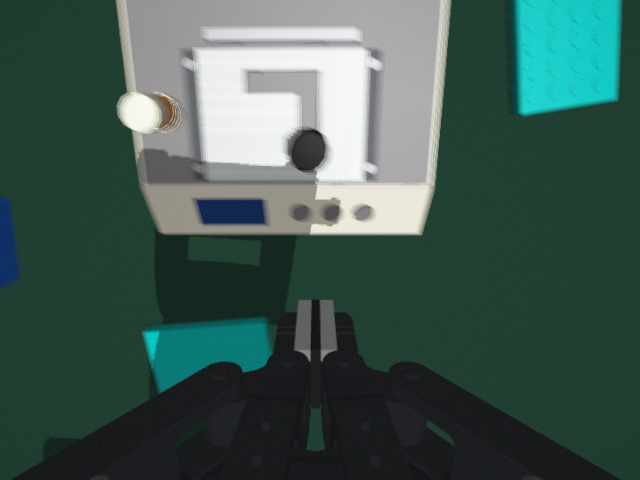

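The wrist view shows the knob at (308,150), the slot's outer corner at about (318,70) and its locked end at about (246,70). The gate plate's corners are near (195,47), (367,43), (203,181) and (363,182), and the vial is at (145,112). The area round the knob is free.

Run:
```python
from h import *
import pickle
s=pickle.load(open("s1.pkl","rb")); im=cv2.imread("pics/w1.png")
g=cv2.cvtColor(im,6)
m=(im.max(2)<60).astype(np.uint8); m[:120]=0;m[185:]=0;m[:,:280]=0;m[:,:280]=0;m[:,345:]=0
n,l,st,c=cv2.connectedComponentsWithStats(m);i=1+st[1:,4].argmax();print("knob",st[i],c[i])
for z in(.126,.111): print(plane("wrist",[c[i]],z,s))
# slot edges by gradient
def edge(line): # strongest |gradient| subpixel
    d=np.gradient(line.astype(float)); k=np.argsort(-abs(d))[:1]; return k[0],d[k[0]]
tops=[(x,60+edge(g[60:84,x])[0]) for x in range(255,312,6)]
rights=[(305+edge(g[y,305:330])[0],y) for y in range(80,118,4)]
lefts=[(235+edge(g[y,235:258])[0],y) for y in range(76,90,3)]
for nm,a in(("top",tops),("right",rights),("left",lefts)):
    p=plane("wrist",a,.093,s); f=np.polyfit(*( (p[:,1],p[:,0]) if nm=="top" else (p[:,0],p[:,1])),1); print(nm,a[0],a[-1],p.mean(0),"slope deg",np.degrees(np.arctan(f[0])))
# gate plate outline & deck edges
dl=[];dr=[]
for y in range(5,180,10):
    dl.append((110+edge(g[y,110:150])[0],y)) if not 85<y<140 else 0; dr.append((425+edge(g[y,425:460])[0],y))
for a in(dl,dr):
    p=plane("wrist",a,.075,s);f=np.polyfit(p[:,0],p[:,1],1);print("deck",p[0],p[-1],np.degrees(np.arctan(f[0])))
```

```text
knob [292 130  32  40 836] [306.0467 151.4785]
[[0.5562 0.0401 0.126 ]]
[[0.5546 0.0404 0.111 ]]
top (255, np.int64(70)) (309, np.int64(69)) [0.6043 0.0579 0.093 ] slope deg -2.2181654146271526
right (np.int64(316), 80) (np.int64(316), 116) [0.5876 0.0352 0.093 ] slope deg 2.1275223696703867
left (np.int64(245), 76) (np.int64(248), 88) [0.596  0.0803 0.093 ] slope deg 11.28947114884523
deck [0.6431 0.1705 0.075 ] [0.5293 0.1668 0.075 ] 2.089090486198494
deck [ 0.6504 -0.0513  0.075 ] [ 0.5373 -0.0559  0.075 ] 2.078873755655508
```

Yaw is 2.1°, the same as the tool's. The slot's centre at world y 0.058 matches the deck's centre line, and the knob is at about (0.5555, 0.0395), so travel is near 0–3 mm. I'll come down behind it and start the first push.

Emit:
apply_moves(series=[[0.014, -0.005, 0.03, 0, 0], [0.014, -0.005, 0.07, 0, 0], [0.014, -0.005, 0.105, 0, 0], [0.014, -0.005, 0.1275, 0, 0], [0.014, -0.005, 0.1275, 0, 0], [0.02, -0.005, 0.1275, 0, 0], [0.026, -0.005, 0.1275, 0, 0], [0.032, -0.005, 0.1275, 0, 0], [0.038, -0.005, 0.1275, 0, 0], [0.044, -0.005, 0.1275, 0, 0], [0.049, -0.005, 0.1275, 0, 0], [0.052, -0.005, 0.1275, 0, 0]])

```text
t: 2.55
ee_pos: [0.5526, 0.0366, 0.2772]
ee_rot: [-180.0, -0.0, 2.0]
contact_force: [-3.1, -0.5, 1.0]
grip_width: -0.0001
grip_force: 1.1
```

Run:
```python
from h import *
s=r.sense(); im=capture("wrist"); t=capture("side")
cv2.imwrite("pics/w2.png",np.hstack([cv2.resize(im,(480,360)),cv2.resize(t[200:330,210:325],(318,360))]))
print(s["t"],s["ee_pos"],s["ee_rot"],s["contact_force"])
```

```text
2.55 [0.5526 0.0366 0.2772] [-179.9995   -0.0036    1.9927] [-3.0872 -0.4795  1.0325]
```

View pics/w2.png

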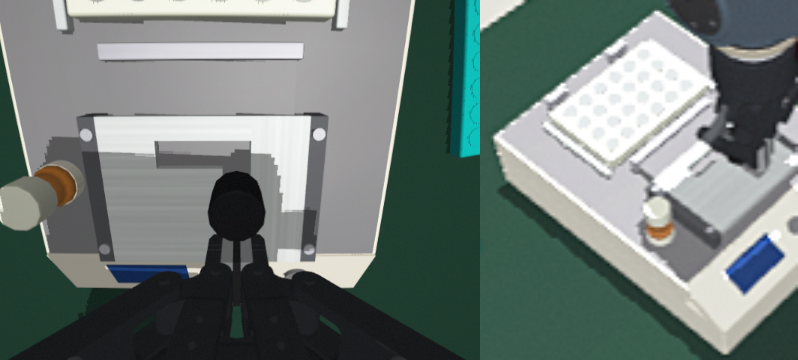

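The knob is now ahead of the fingertip (view 236,205), the jaw pad has moved off the gate plate, and the force is 3 N, so the push is working. I continue carefully towards the corner.

Emit:
apply_moves(series=[[0.004, 0, 0, 0, 0], [0.008, 0, 0, 0, 0], [0.012, 0, 0, 0, 0], [0.015, 0, 0, 0, 0], [0.018, 0, 0, 0, 0], [0.02, 0, 0, 0, 0], [0.02, 0, 0, 0, 0]])

```text
t: 3.35
ee_pos: [0.5724, 0.0373, 0.2771]
ee_rot: [-180.0, -0.0, 2.0]
contact_force: [-0.1, -0.1, -0.4]
grip_width: -0.0
grip_force: 0.3
```

Emit:
apply_moves(series=[[0.001, 0, 0, 0, 0], [0.002, 0, 0, 0, 0], [0.002, 0, 0, 0, 0]])

```text
t: 3.65
ee_pos: [0.5741, 0.0374, 0.2772]
ee_rot: [-180.0, 0.0, 2.0]
contact_force: [-2.5, 0.7, -0.3]
grip_width: 0.0002
grip_force: 1.2
```

Emit:
apply_moves(series=[[0.001, 0, 0, 0, 0], [0.002, 0, 0, 0, 0]])

```text
t: 3.85
ee_pos: [0.5757, 0.0375, 0.2771]
ee_rot: [-180.0, 0.1, 2.0]
contact_force: [-12.0, -0.2, 6.2]
grip_width: -0.0002
grip_force: 5.7
```

Emit:
apply_moves(series=[[0.001, 0, 0, 0, 0], [0.001, 0, 0, 0, 0]])

```text
t: 4.05
ee_pos: [0.5761, 0.0375, 0.2771]
ee_rot: [-180.0, 0.3, 2.0]
contact_force: [-14.6, -1.2, 7.2]
grip_width: -0.0001
grip_force: 6.9
```

Run:
```python
from h import *
s=r.sense(); im=capture("wrist")
cv2.imwrite("pics/w3.png",im)
print(s["t"],s["ee_pos"],s["contact_force"])
```

```text
4.05 [0.5761 0.0375 0.2771] [-14.626   -1.1963   7.1689]
```

View pics/w3.png

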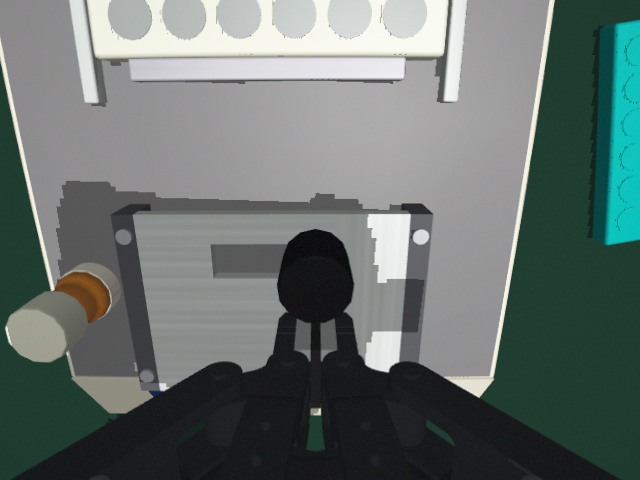

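The force has climbed to 15 N at TCP x 0.576, which puts the knob at x ≈ 0.600, as computed for the far wall. The jaw pad sits against the plate (pad strip at rows 57–80). Now I back off, lift and go round to the −y side of the knob.

Emit:
apply_moves(series=[[-0.006, 0, 0, 0, 0], [-0.012, 0, 0, 0, 0], [-0.012, 0, -0.03, 0, 0], [-0.012, 0, -0.06, 0, 0], [0.005, 0.02, -0.06, 0, 0], [0.021, 0.038, -0.06, 0, 0], [0.021, 0.038, -0.06, 0, 0], [0.021, 0.038, -0.03, 0, 0], [0.021, 0.038, -0.005, 0, 0], [0.021, 0.038, 0, 0, 0], [0.021, 0.034, 0, 0, 0], [0.021, 0.03, 0, 0, 0]])

```text
t: 5.3
ee_pos: [0.5994, 0.0087, 0.2784]
ee_rot: [180.0, -0.1, 2.0]
contact_force: [0.4, -0.1, 0.8]
grip_width: -0.0001
grip_force: 0.0
```

Run:
```python
from h import *
s=r.sense(); im=capture("wrist")
cv2.imwrite("pics/w4.png",im)
print(s["t"],s["ee_pos"],s["ee_rot"],s["contact_force"])
```

```text
5.3 [0.5994 0.0087 0.2784] [179.9944  -0.0995   1.9945] [ 0.3586 -0.0613  0.7849]
```

View pics/w4.png

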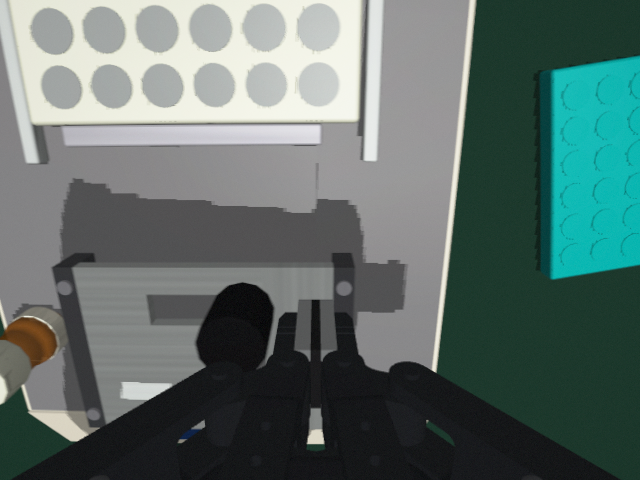

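The fingertip (315,330) stands on the −y side of the knob (237,325), just short of contact and clear of everything else. Now the sideways push.

Emit:
apply_moves(series=[[0, -0.004, 0, 0, 0], [0, -0.008, 0, 0, 0], [0, -0.012, 0, 0, 0], [0, -0.016, 0, 0, 0], [0, -0.02, 0, 0, 0], [0, -0.024, 0, 0, 0]])

```text
t: 5.95
ee_pos: [0.5983, 0.0326, 0.2773]
ee_rot: [180.0, -0.0, 2.0]
contact_force: [0.2, -1.8, 1.5]
grip_width: -0.0002
grip_force: 0.9
```

Emit:
apply_moves(series=[[0, -0.003, 0, 0, 0], [0, -0.006, 0, 0, 0], [0, -0.008, 0, 0, 0], [0, -0.01, 0, 0, 0]])

```text
t: 6.35
ee_pos: [0.5979, 0.0424, 0.2772]
ee_rot: [-180.0, 0.0, 2.0]
contact_force: [0.3, -2.3, 0.5]
grip_width: 0.0004
grip_force: 0.8
```

Emit:
apply_moves(series=[[0, -0.002, 0, 0, 0], [0, -0.004, 0, 0, 0], [0, -0.005, 0, 0, 0], [0, -0.006, 0, 0, 0]])

```text
t: 6.75
ee_pos: [0.5977, 0.0483, 0.2772]
ee_rot: [-180.0, 0.0, 2.0]
contact_force: [0.5, -2.2, 1.8]
grip_width: 0.0001
grip_force: 0.8
```

Emit:
apply_moves(series=[[0, -0.001, 0, 0, 0], [0, -0.002, 0, 0, 0]])

```text
t: 6.95
ee_pos: [0.5977, 0.0499, 0.2773]
ee_rot: [179.9, -0.0, 2.0]
contact_force: [0.3, -8.8, 1.7]
grip_width: -0.0003
grip_force: 4.6
```

Emit:
apply_moves(series=[[0, -0.001, 0, 0, 0], [0, -0.001, 0, 0, 0]])

```text
t: 7.15
ee_pos: [0.5977, 0.0503, 0.2773]
ee_rot: [179.9, -0.0, 2.0]
contact_force: [0.5, -11.4, 1.7]
grip_width: 0.0
grip_force: 5.6
```

The force has risen to 11 N at y 0.0503, matching the predicted end of slot (0.0503). I back away and check.

Emit:
apply_moves(series=[[0, 0.006, 0, 0, 0], [0, 0.014, 0, 0, 0], [0, 0.014, -0.04, 0, 0], [0, 0.014, -0.08, 0, 0], [-0.03, 0.014, -0.12, 0, 0], [-0.07, 0.01, -0.15, 0, 0], [-0.09, 0.01, -0.17, 0, 0], [-0.09, 0.01, -0.17, 0, 0]])

```text
t: 7.95
ee_pos: [0.5064, 0.038, 0.4502]
ee_rot: [-180.0, -0.2, 2.0]
contact_force: [1.1, 0.7, 0.0]
grip_width: 0.0
grip_force: 0.0
```

Run:
```python
from h import *
s=r.sense(); im=capture("wrist"); cv2.imwrite("pics/w5.png",im)
print(s["t"],s["ee_pos"],s["ee_rot"],s["contact_force"])
m=(im.max(2)<60).astype(np.uint8); m[260:]=0
n,l,st,c=cv2.connectedComponentsWithStats(m)
u=np.array([np.cos(np.radians(2.1)),np.sin(np.radians(2.1))]);v=np.array([-u[1],u[0]])
O=np.array([.5997,.0394])+29.5e-3*u+.0175*v; print("origin est",O)
for i in range(1,n):
    if st[i,4]>300:
        p=plane("wrist",[c[i]],.118,s)[0]; print(st[i],c[i],p,"shaker",(p[:2]-O)@u,(p[:2]-O)@v)
```

```text
7.95 [0.5064 0.038  0.4502] [-179.9898   -0.2458    2.0015] [1.0957 0.6563 0.0133]
origin est [0.6285 0.058 ]
[488   0  10 122 453] [492.9801  59.4305] [ 0.6254 -0.0817  0.118 ] shaker -0.00829166456287481 -0.1394788815016475
[248  73  39  37 970] [265.4773  91.7732] [0.5978 0.0761 0.118 ] shaker -0.030024644931357886 0.01919669085829779
[ 163  146  130  114 3061] [210.7873 231.2738] [0.4933 0.1192 0.118 ] shaker -0.13288733480537135 0.0661275807118026
```

View pics/w5.png

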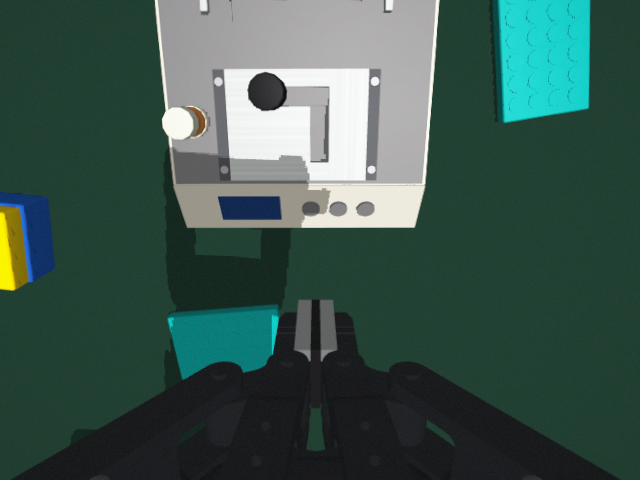

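The knob (265,92) is at shaker x −30, y +19, at the very end of the second leg. The vial is upright at (185,122). One last check of the plate against its stops and of the neighbours.

Run:
```python
from h import *
t=capture("side"); a=cv2.imread("pics/side0.png")
f=lambda i:cv2.resize(i[200:330,210:360],(400,347),interpolation=2)
cv2.imwrite("pics/s6.png",np.hstack([f(a),f(t)]))
for n,(y0,y1,x0,x1) in dict(tip=(355,435,190,270),bottle=(150,205,392,428)).items(): print(n,np.abs(t[y0:y1,x0:x1].astype(int)-a[y0:y1,x0:x1]).mean())
```

```text
tip 4.10390625
bottle 28.939057239057238
```

View pics/s6.png

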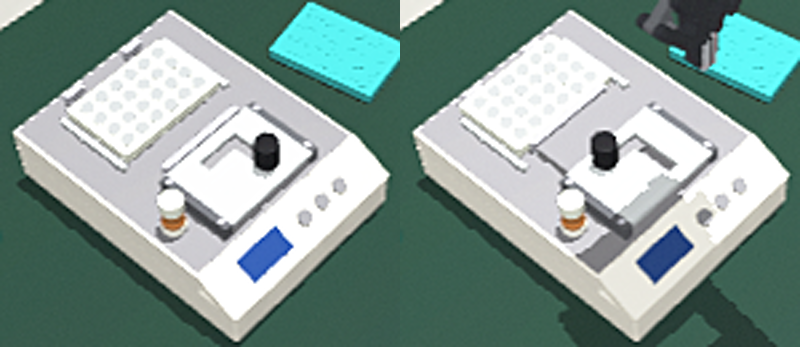

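The after view (right half) shows the plate flat and up against the stops, and the knob at the locked end. The vial is unmoved. The tip box area is unchanged (mean pixel difference 4). The bottle's patch changed (29), most likely because the arm now blocks that view; the arm never came near it. Handing in.

```bash
python3 -c "
from bench import finish_job
print(finish_job())"
```

```text
the job is handed in; nothing more can be done
None
```

The job is handed in: the plate is flat and against its stops, and the knob is at the locked end of the slot. The vial and tip box look undisturbed; the bottle wasn't visible in the final check, but the arm never went near it.

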